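# Hang a carrier on the packing rail and the parts basket on it

## Task

Hook the steel carrier over the top rail of the rack at the rack's right-hand end (as the robot sees it), then slide it along the rail to the left, without lifting it off, until its middle is in line with the pointer behind the rail. Then hang the grey basket by its handle bar on the carrier's two prongs, clear of the table, and leave everything hanging still. Do not knock the black pipe fitting out of place.

Things in the scene. Friction and masses are not known exactly. Their poses are not given: they have to be found in the camera images.
- rack: Fixed rail rack. Origin on the table midway between its posts; +y along the rail to the robot's left, +x away from the robot. Aluminium posts at y = +-260 mm, 280 tall, flat feet from x = -12 to 140. Round steel top rail, diameter 16, axis at x 0, z 270; round guide bar, diameter 16, right below it at z 168. Flat strip behind at x 66, z 200 to 230.
- rail_load (a point): On the top line of the top rail, in the middle of its right-hand (loading) end: rack (0, -140, 278) mm, rack axes. The carrier may be hooked on with its middle from 50 mm right to 80 mm left of it.
- pointer_tip (a point): Tip of the black cone pointer, on a black clip fixed to the strip behind the rail, left of the rack's middle (rack y 50 to 120 mm). It points at the rail from behind: tip at rack x 30, z 260 mm, clip back to x 74, top z 266. Rack axes. The carrier's middle must come to the same y along the rail.
- carrier: Loose steel carrier, 0.45 kg, 96 wide, 172 tall, standing on its prongs, which point to its -x. Origin on its underside below the tab, z up. Two upright flat bars (6 thick in x, 16 wide) at x 0, y +-40 mm, z 0 to 136, open between, joined at the top. Hung, its prongs point to the robot; let go, it tips up to 0.15 rad until the bars lean on the guide bar and the prong ends dip.
- carrier_saddle (a point): Middle of the underside of the carrier's top bridge, carrier (17, 0, 130) mm, carrier axes. The bridge (40 wide, 6 thick) runs back from the bars to a downturned lip at x 31 to 36 that reaches down to z 104. Gap between the bars' back faces and the lip: 28 mm, for the 16 mm rail. Hung, this point lies on top of the rail.
- carrier_tab (a point): Middle of the top of the carrier's black grip tab, carrier (0, 0, 172) mm, carrier axes. The tab is 10 mm thick in x, 40 wide in y, z 136 to 172.
- carrier_seat (a point): Midway between the carrier's two prongs at the height of their top, carrier (-95, 0, 10) mm, carrier axes. Prongs: round, diameter 10, at y +-40, axis z 5, from x 0 to -135, where they turn up to ends 33 mm high. A good place for the basket's bar, its axis 5 mm above this point.
- basket: Loose grey open plastic basket, 0.25 kg, 100 (x) by 160 (y) by 50 mm tall, standing on the table; origin at the centre of its underside. Stiff fixed steel handle: two uprights, diameter 8, at y +-75 mm, and a straight bar along y between them, diameter 10, axis 130 mm above the underside, over the middle. The same either way round.
- basket_bar (a point): Middle of the basket's handle bar, on its axis: basket (0, 0, 130) mm, basket axes (the bar runs along y).
- fitting: Black cross-shaped pipe fitting, 70 mm across, 60 tall, loose on the table about below the rail's right-hand end; origin at the centre of its underside. To be left in place.
There are look-alikes about, which are no part of the job. Leave any red or turquoise look-alike of the basket alone.

How it is judged:
By the outcome, as a careful person would: the job done as asked, in the order asked, and still so for the second after the job is handed in, with the robot touching nothing.
It also fails if it takes over 72 s, if anything falls off the work surface, if the arm or the gripper's body presses on something with over 40 N, if the wrist force passes 120 N, or if a joint passes its speed limit or range.

## Robot

A 6-joint arm with a two-finger parallel gripper is mounted at the origin on the work surface. World frame = base frame: x ahead of the robot, y to its left, z up, the work surface at z = 0. Lengths are in mm, angles in rad, forces in N, time in s.
With the tool pointing down it reaches from about 350 to 975 mm from the base axis. Payload 7.1 kg.
Tool frame: the origin (TCP) lies on the front face of the gripper's body, between the roots of the fingers; the fingertips stand 80 mm ahead of it and the grasp point (between the pads) lies 61 mm ahead of it (env.tips_ahead is the distance from the TCP to the fingertips, in mm); z points along the fingers, y is the line along which they close (so a half turn about z gives the same grasp; the last joint's range is limited). The gripper opens to 88 mm and grips with 3 to 60 N. Pads are 20 mm wide; open, the fingers measure 115 mm over their backs; the gripper's body (75 mm by 178 mm) begins 61 mm behind the grasp point.
Start: joints at [-1.273, 0.423, 1.63, -0, 1.089, -0.019], TCP at [194.722, -593.876, 302.675] pointing down, gripper open.
Joint ranges: [-3, 3], [-0.9, 2.11], [0.09, 2.58], [-1.31, 4.45], [0.11, 2.69], [-2.54, 2.54]. Speed limits (rad/s): [2.39, 2.39, 3.01, 3.14, 3.14, 3.14].

## Interface

Orientations are given as a unit quaternion [x, y, z, w].
In Python, from station import env, set_gripper, viewer, workorder gives the robot as it stands. Calls block until the motion is done:
- env.reach(position, orientation): joint-space move of the TCP to a pose.
- env.move_l(position, rot=None, rate=150, f_stop=None): straight line of the TCP; rot=None keeps the orientation; rate is the mean speed in mm/s. With f_stop (N) it stops when the force on the tool has changed by that much, and returns True; else False.
- env.move_joints(angles): joint-space move.
- set_gripper(opening): finger opening in mm; the grip force is fixed at half the most; returns when the fingers have stopped.
- env.hold(seconds).
- env.ik(position, orientation): joint angles nearest the present ones, or None.
- env.read_state(): the state.
- viewer.camera(name): name is "scene" or "side" or "wrist"; returns the picture (384x512x3 uint8, blue, green, red); there is no depth.
- viewer.camera_params(name): a dict with "fx", "fy", "cx", "cy" (pixels), "dist" ([k1, k2, p1, p2, k3] as OpenCV has them; the pictures are not rectified), "pose" (4x4, takes a point from camera to world coordinates); the wrist camera has in their place "tool_from_camera" (4x4, takes a point from camera to tool coordinates, whose origin is the TCP and whose axes are the flange's). Camera axes: x right, y up, looking along -z (the intrinsics and any distortion apply to the point x, -y, -z); pixel columns grow to the right and rows downward; lengths in mm; the calibration is good to about 2 mm. A picture is of the moment at which its call begins: read the wrist's pose just before it. camera_params takes no time and is no camera call.
A pose or a line that the arm cannot do raises env.IKError and nothing moves.
- workorder.sign_off(): hands the job in; it is judged then, once.
The state is a dict: "time_s": time; "qpos": joint angles; "dq": joint speeds; "tau": joint torques, N m; "tool_pos": TCP position; "orientation": TCP orientation; "force": force on the tool from outside, world axes, zero at the start; "wrist_torque": the same for the moment, N m; "width": finger opening in mm; "grip_force": force on a finger pad.
Only numpy, scipy, OpenCV 4.12 (cv2) and the standard library are available. Lean on these libraries where they do the work, as an engineer would, in place of code of your own. Each camera call takes 0.05 s, during which the arm holds its last target. There are 200 camera calls.

## Working session

There is one attempt and no reset: what is moved stays moved. The work goes in short steps, each a Python script; the robot and the scene stay as the last script left them, time stands still between calls to the robot, and variables do not carry over. Pictures are saved under pics/ and viewed, at most 10 in all, crops included, and the job is handed in when it is done.

```bash
ls; mkdir -p pics; python3 - <<'E'
from station import env, viewer
import cv2, numpy as np
for n in("scene","side","wrist"):
    im=viewer.camera(n); cv2.imwrite(f"pics/{n}0.png",im)
    p=viewer.camera_params(n); print(n,{k:np.round(v,3).tolist() for k,v in p.items()})
a=cv2.imread("pics/scene0.png");b=cv2.imread("pics/side0.png")
s=env.read_state();print(s["time_s"],s["orientation"])
E
```

```text
pics
scene {'fx': 449.66, 'fy': 449.66, 'cx': 250.062, 'cy': 183.883, 'dist': [-0.012, 0.0, 0.0, 0.0, 0.0], 'pose': [[-0.501, -0.523, 0.689, 1453.147], [0.865, -0.309, 0.395, 420.433], [0.006, 0.794, 0.607, 1051.419], [0.0, 0.0, 0.0, 1.0]]}
side {'fx': 481.715, 'fy': 481.715, 'cx': 265.028, 'cy': 195.151, 'dist': [0.003, 0.0, 0.0, 0.0, 0.0], 'pose': [[0.78, -0.461, 0.424, 1270.869], [0.626, 0.554, -0.549, -1228.562], [0.018, 0.693, 0.721, 1567.367], [0.0, 0.0, 0.0, 1.0]]}
wrist {'fx': 290.148, 'fy': 290.148, 'cx': 256.413, 'cy': 186.76, 'dist': [-0.044, 0.0, 0.0, 0.0, 0.0], 'tool_from_camera': [[-0.001, 0.965, 0.262, 71.613], [1.0, 0.001, -0.001, -0.245], [-0.001, 0.262, -0.965, -81.281], [0.0, 0.0, 0.0, 1.0]]}
0.15 [ 9.87483394e-01  1.57721893e-01 -8.60568333e-05 -5.86284253e-04]
```

View pics/scene0.png

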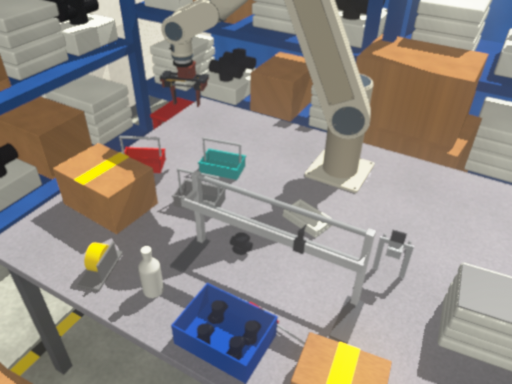

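View pics/side0.png

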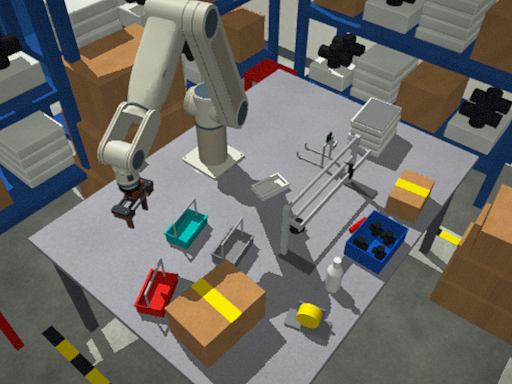

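Scene: the rack spans roughly (200,180)–(370,300), the carrier is at about (395,250) and the grey basket at about (200,190). Side: the carrier is at about (325,145) and the grey basket at about (232,245). I'll enlarge both.

```bash
python3 - <<'E'
import cv2
a=cv2.imread("pics/scene0.png")[160:310,165:425];b=cv2.imread("pics/side0.png")[115:275,205:385]
cv2.imwrite("pics/c1.png",cv2.resize(a,None,fx=3,fy=3,interpolation=2))
cv2.imwrite("pics/c2.png",cv2.resize(b,(720,640))[:600] if 0 else cv2.resize(b,None,fx=3.75,fy=3.75,interpolation=2))
E
```

```text
(no output)
```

View pics/c1.png

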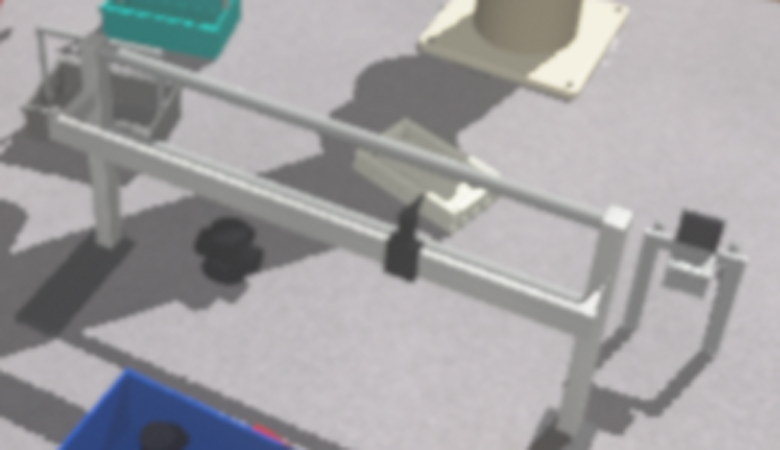

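View pics/c2.png

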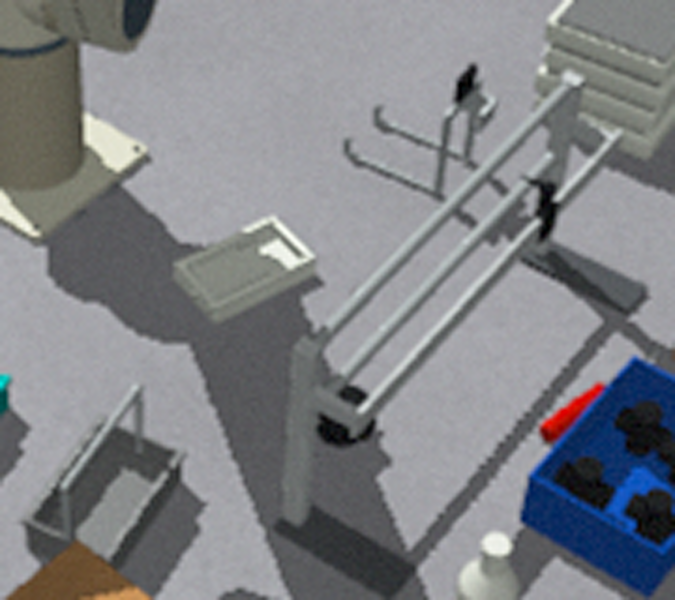

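c1: post tops (97,42) and (617,217), pointer tip (420,200), carrier tab top (703,214), basket bar end (40,32). c2: post tops (308,345) and (573,80), pointer tip about (527,180), tab top (472,67), prong ends (348,143) and (378,110), bar feet (440,192) and (469,158), basket bar ends (138,390) and (67,485). I'll fit planar poses to these.

```bash
cat > h.py <<'E'
import numpy as np, cv2
from scipy.optimize import least_squares
from scipy.spatial.transform import Rotation as R
from station import env, viewer, set_gripper, workorder
F=np.diag([1,-1,-1,1.])
def cam(name, s=None):
    p=viewer.camera_params(name)
    if "pose" in p: T=np.array(p["pose"])
    else:
        W=np.eye(4);W[:3,:3]=R.from_quat(s["orientation"]).as_matrix();W[:3,3]=s["tool_pos"];T=W@np.array(p["tool_from_camera"])
    E=np.linalg.inv(T@F); K=np.array([[p["fx"],0,p["cx"]],[0,p["fy"],p["cy"]],[0,0,1]])
    return E,K,np.array(p["dist"],float)
def proj(c,P):
    E,K,d=c; return cv2.projectPoints(np.atleast_2d(np.asarray(P,float)),cv2.Rodrigues(E[:3,:3])[0],E[:3,3],K,d)[0][:,0]
def ray(c,uv):
    E,K,d=c; x=cv2.undistortPoints(np.array([[uv]],float),K,d)[0,0]; T=np.linalg.inv(E)
    return T[:3,3],T[:3,:3]@np.r_[x,1]
def onz(c,uv,z):
    o,d=ray(c,uv); return o+d*(z-o[2])/d[2]
def place(q,P):
    c,s=np.cos(q[2]),np.sin(q[2]); return np.asarray(P,float)@np.array([[c,s,0],[-s,c,0],[0,0,1]])+[q[0],q[1],0]
def fit(obs,x0):
    # obs: (cam, local pt, uv)
    f=lambda q:np.concatenate([proj(c,place(q,[P]))[0]-uv for c,P,uv in obs])
    r=least_squares(f,x0,x_scale=[100,100,1],loss="soft_l1"); return r.x,f(r.x).reshape(-1,2)
E
cat > m1.py <<'E'
from h import *
S,D=cam("scene"),cam("side")
a=lambda u,v:np.array([165+(u-1)/3,160+(v-1)/3]); b=lambda u,v:np.array([205+(u-1.4)/3.75,115+(v-1.4)/3.75])
np.set_printoptions(precision=1,suppress=True)
def tri(u,v):
    (o,d),(p,e)=ray(S,a(*u)),ray(D,b(*v)); k=np.linalg.lstsq(np.c_[d,-e],p-o,rcond=None)[0]; A,B=o+k[0]*d,p+k[1]*e; return (A+B)/2,np.linalg.norm(A-B)
q,r=fit([(S,(0,-260,280),a(97,42)),(S,(0,260,280),a(617,217)),(D,(0,-260,280),b(308,345)),(D,(0,260,280),b(573,80))],[700,0,0])
print("rack",q,q[2].round(4),r.ravel())
t,e=tri((420,200),(527,180)); print("tip",t,e, place([0,0,-q[2]],[t-[q[0],q[1],0]]))
print("tab",tri((703,214),(472,67)))
q2,r=fit([(S,(0,0,172),a(703,214)),(D,(0,0,172),b(472,67)),(D,(-135,-40,33),b(348,143)),(D,(-135,40,33),b(378,110)),(D,(0,-40,0),b(440,192)),(D,(0,40,0),b(469,158))],[700,300,0])
print("car",q2,q2[2].round(4),r.ravel())
A,B=onz(D,b(138,390),130),onz(D,b(67,485),130);print("bask",A,B,np.linalg.norm(A-B),(A+B)/2,np.arctan2(*(A-B)[:2]*[-1,1]),"scene end",onz(S,a(40,32),130))
print("fit",onz(S,a(230,232),60),onz(D,b(345,405),60))
E
python3 m1.py
```

```text
rack [603.7  16.6   0. ] 0.0287 [-0.8 -1.   0.5  0.2 -0.1  0.2  0.2 -0.5]
tip [637.6 117.6 259. ] 1.2273971852269905 [[ 36.9  99.9 259. ]]
tab (array([440.7, 325.8, 183.1]), np.float64(3.84256264824704))
car [436.4 327.2   0.2] 0.1633 [ 0.5  1.6 -0.8  1.8  0.1 -0.5 -0.6 -0.9  0.3  1.1 -0.7  0.6]
bask [ 434.6 -293.5  130. ] [ 462.2 -434.8  130. ] 143.98766345214142 [ 448.4 -364.2  130. ] 0.19251605236696948 scene end [ 468.4 -435.3  130. ]
fit [ 579.9 -109.8   60. ] [ 583.3 -119.5   60. ]
```

The fits agree within about 1 px, and the carrier, rack and basket sizes check out. Next I take wrist close-ups of the basket, the loading end of the rail, the pointer and the carrier.

```bash
cat >> h.py <<'E'
def quat(psi,al=0):
    c,s,C,S_=np.cos(psi),np.sin(psi),np.cos(al),np.sin(al)
    z=np.array([S_*c,S_*s,-C]);y=np.array([C*c,C*s,S_]);return R.from_matrix(np.c_[np.cross(y,z),y,z]).as_quat()
def tcp(g,psi,al=0): # TCP for grasp point g
    return np.asarray(g,float)-61*R.from_quat(quat(psi,al)).as_matrix()[:,2]
def st(): 
    s=env.read_state(); print("t %.1f pos %s F %s w %.1f g %.1f"%(s["time_s"],np.round(s["tool_pos"],1),np.round(s["force"],1),s["width"],s["grip_force"])); return s
E
python3 - <<'E'
from h import *
import json
rp=lambda P:place([603.7,16.6,.0287],[P])[0]
T=[("b",[448,-364,130],.19),("l",rp([0,-140,278]),.029),("p",rp([10,85,270]),.029),("c",[436,326,150],.163)]
out=[];info={}
for n,P,psi in T:
    env.reach(np.array(P)+[0,0,190],quat(psi)); s=env.read_state(); im=viewer.camera("wrist")
    cv2.imwrite(f"pics/w_{n}.png",im); info[n]=dict(tool_pos=list(map(float,s["tool_pos"])),orientation=list(map(float,s["orientation"])))
    print(n,s["time_s"],proj(cam("wrist",s),[P])[0])
    out.append(cv2.resize(im,(400,300),interpolation=cv2.INTER_AREA))
json.dump(info,open("info.json","w"))
cv2.imwrite("pics/m.png",np.vstack([np.hstack(out[:2]),np.hstack(out[2:])]))
E
```

```text
b 1.4417 [256.70778261 184.0620679 ]
l 2.725 [257.04880269 183.92747668]
p 3.675 [256.10611064 183.41472555]
c 4.9083 [254.8767935  183.96400604]
```

View pics/m.png

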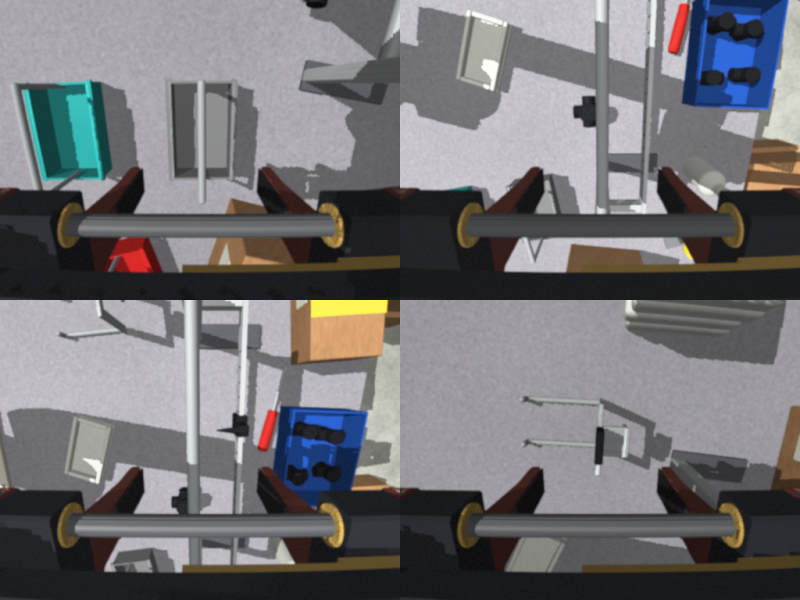

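The wrist views match the predictions. The handle bar runs vertically at montage (203,80–200), the pointer tip is at about (220,430), and the tab is at about (600,445) with the prongs horizontal. I'll enlarge these for a precise reading.

```bash
python3 - <<'E'
import cv2,numpy as np
r=lambda n,x,y,w,h,k:cv2.resize(cv2.imread(f"pics/w_{n}.png")[y:y+h,x:x+w],None,fx=k,fy=k,interpolation=2)
cv2.imwrite("pics/z1.png",np.hstack([r("b",190,90,133,190,3),r("p",220,90,133,190,3)]))
cv2.imwrite("pics/z2.png",r("c",150,110,170,125,4.5))
E
```

```text
(no output)
```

View pics/z1.png

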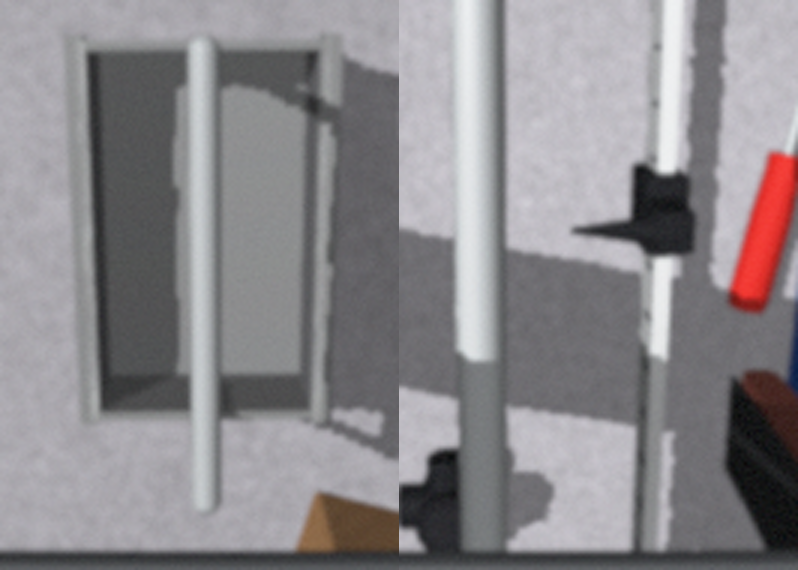

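View pics/z2.png

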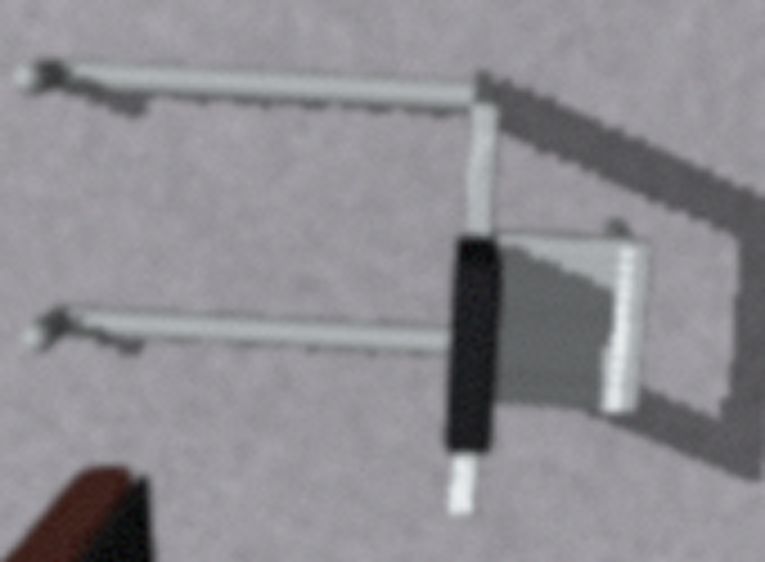

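z1: handle bar ends (202,40) and (205,508), pointer tip (573,231), rail centre 479.5 at row 10 and 483 at row 540. z2: crossbar ends (483,103) and (460,515), prong ends (25,75) and (35,335), lip outer corners (645,240) and (633,412).

```bash
cat >> m1.py <<'E'
print("---- wrist")
import json
I=json.load(open("info.json")); W={n:cam("wrist",s) for n,s in I.items()}
zb=lambda u,v:np.array([190+(u-1)/3,90+(v-1)/3]); zp=lambda u,v:np.array([220+(u-400)/3,90+(v-1)/3]); zc=lambda u,v:np.array([150+(u-1.7)/4.5,110+(v-1.7)/4.5])
A,B=onz(W["b"],zb(202,40),132),onz(W["b"],zb(205,508),132);C=(A+B)/2
print("bask",A,B,np.linalg.norm(A-B),C,"yaw %.3f"%np.arctan2(-(A-B)[0],(A-B)[1]))
tw=onz(W["p"],zp(573,231),260); a1,a2=onz(W["p"],zp(479.5,10),270),onz(W["p"],zp(483,540),270)
print("tip",tw,"rail",a1,a2,"yaw %.4f"%np.arctan2(-(a1-a2)[0],(a1-a2)[1]))
for n,p in(("tip",tw),("r1",a1),("r2",a2)): print(n,"in rack",place([0,0,-q[2]],[p-[q[0],q[1],0]])[0])
w=W["c"]
q3,r=fit([(w,(0,48,136),zc(483,103)),(w,(0,-48,136),zc(460,515)),(w,(-135,40,33),zc(25,75)),(w,(-135,-40,33),zc(35,335)),(w,(36,20,136),zc(645,240)),(w,(36,-20,136),zc(633,412))],q2)
print("car",q3,"%.4f"%q3[2],r.ravel())
E
python3 m1.py
```

```text
rack [603.7  16.6   0. ] 0.0287 [-0.8 -1.   0.5  0.2 -0.1  0.2  0.2 -0.5]
tip [637.6 117.6 259. ] 1.2273971852269905 [[ 36.9  99.9 259. ]]
tab (array([440.7, 325.8, 183.1]), np.float64(3.84256264824704))
car [436.4 327.2   0.2] 0.1633 [ 0.5  1.6 -0.8  1.8  0.1 -0.5 -0.6 -0.9  0.3  1.1 -0.7  0.6]
bask [ 434.6 -293.5  130. ] [ 462.2 -434.8  130. ] 143.98766345214142 [ 448.4 -364.2  130. ] 0.19251605236696948 scene end [ 468.4 -435.3  130. ]
fit [ 579.9 -109.8   60. ] [ 583.3 -119.5   60. ]
---- wrist
bask [ 434.1 -289.8  132. ] [ 464.2 -442.   132. ] 155.14264336960022 [ 449.2 -365.9  132. ] yaw 0.195
tip [632.1 116.9 260. ] rail [600.4 185.1 270. ] [604.9   7.6 270. ] yaw 0.0257
tip in rack [ 31.3  99.4 260. ]
r1 in rack [  1.6 168.5 270. ]
r2 in rack [  1.  -9. 270.]
car [436.3 326.4   0.1] 0.1002 [ 1.3 -0.1  0.7  0.   0.3 -0.1 -0.4  0.5 -0.5 -0.  -1.5 -0.2]
```

Measurements agree; the wrist view gives a carrier yaw of 0.10. Now I grasp the tab, lift it and carry it over.

```bash
cat >> h.py <<'E'
RK=[604.6,16.6,.027]
def rk(P): return place(RK,[P])[0]
E
python3 - <<'E'
from h import *
psi=.10; q=quat(psi); P=np.array([436.3,326.4,158.])
env.reach(tcp(P+[0,0,70],psi),q); env.move_l(tcp(P,psi),rate=100); set_gripper(0); st()
env.move_l(tcp(P+[0,0,50],psi),rate=120); env.hold(.2); st()
env.move_l(tcp(P+[0,0,200],psi),rate=200)
y=-150
G=rk([-110,y,205+158]); env.reach(tcp(G,RK[2]),quat(RK[2])); st()
cv2.imwrite("pics/side1.png",viewer.camera("side")); cv2.imwrite("pics/sc1.png",viewer.camera("scene"))
a=cv2.imread("pics/side1.png")[120:300,180:380];b=cv2.imread("pics/sc1.png")[110:290,150:350]
cv2.imwrite("pics/z3.png",cv2.resize(np.hstack([a,b]),None,fx=2,fy=2,interpolation=2))
E
```

```text
t 7.3 pos [436.1 326.3 219. ] F [-0.5  0.9  0.3] w 10.0 g 30.0
t 8.1 pos [435.9 326.1 268. ] F [-0.5 -0.3 -6.6] w 9.9 g 30.0
t 10.7 pos [ 498.9 -135.6  423.9] F [ 0.4 -0.2 -5.8] w 10.1 g 30.0
```

View pics/z3.png

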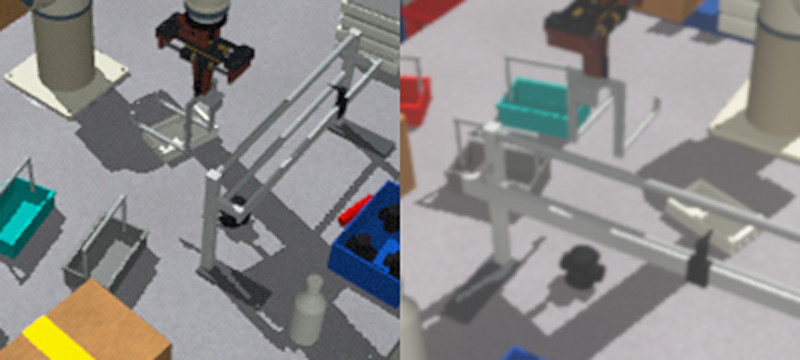

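The carrier is held upright in front of the loading end. Now I hook it on and lower to contact.

```bash
python3 - <<'E'
from h import *
y=-150;p=RK[2]
print(env.move_l(tcp(rk([-17,y,205+158]),p),rate=100,f_stop=8)); st()
print(env.move_l(tcp(rk([-17,y,152+158]),p),rate=70,f_stop=8)); st()
print(env.move_l(tcp(rk([-17,y,144+158]),p),rate=15,f_stop=5)); s=st()
cv2.imwrite("pics/sc2.png",viewer.camera("scene"));cv2.imwrite("pics/side2.png",viewer.camera("side"))
z=s["tool_pos"][2]-61-158; print("z0",z)
E
```

```text
False
t 11.9 pos [ 591.2 -133.8  423.9] F [-0.7 -0.4 -4.7] w 9.6 g 30.0
False
t 12.8 pos [ 591.9 -133.9  371.4] F [ 0.3 -0.1 -5.2] w 10.2 g 30.0
True
t 13.2 pos [ 591.8 -133.8  366.8] F [-2.2 -0.3  5.6] w 10.0 g 30.0
z0 147.8322927699815
```

Contact came at z0 = 147.8 mm, where a seated saddle should be (148). Now the slide.

```bash
python3 - <<'E'
from h import *
p=RK[2]
for y in(-60,20,99.4):
    print(env.move_l(tcp(rk([-17,y,147.5+158]),p),rate=80,f_stop=20)); s=st()
im=viewer.camera("wrist"); cv2.imwrite("pics/w3.png",im)
c=cam("wrist",s); print(proj(c,[rk([30,99.4,260]),rk([-17,99.4,320])]))
cv2.imwrite("pics/z4.png",cv2.resize(im[100:300,130:390],None,fx=3,fy=3,interpolation=2))
E
```

```text
False
t 14.5 pos [589.4 -43.1 366.9] F [ 0.6 -2.5  5.3] w 9.5 g 30.0
False
t 15.7 pos [587.1  36.7 366.9] F [ 0.8 -2.8  6.1] w 9.9 g 30.0
False
t 16.8 pos [584.8 116.  366.9] F [ 0.6 -3.8  5.7] w 9.4 g 30.0
[[324.50397783 216.06301744]
 [256.48922538 259.75569064]]
```

View pics/z4.png

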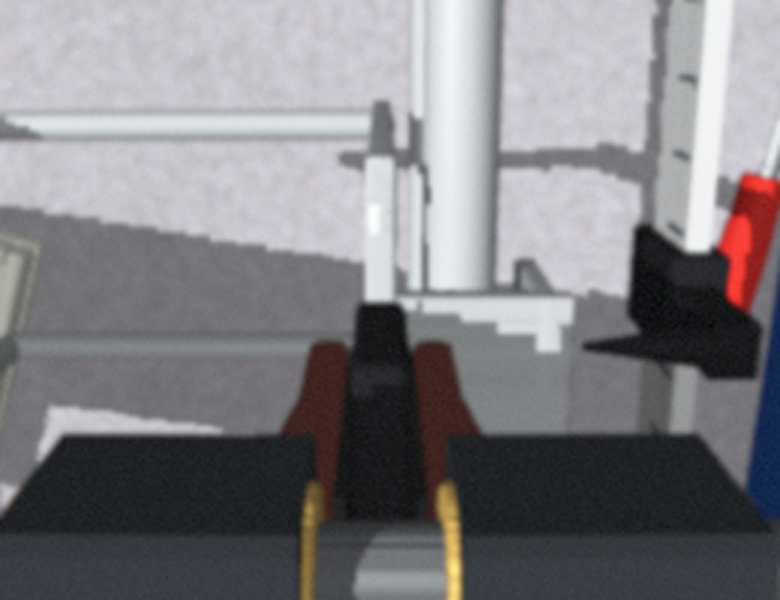

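The tip is at (585,346). The carrier's crossbar end is at (378,155) and the bridge's left edge at lip corner (575,297). I'll compare their y along the rail.

```bash
python3 - <<'E'
from h import *
s=env.read_state();c=cam("wrist",s);f=lambda u,v:np.array([130+(u-1)/3,100+(v-1)/3])
for n,uv,z in(("tip",(585,346),260),("bar end +48",(378,155),284),("lip corner +20",(575,297),284),("bridge at x~3, +20",(400,295),284)):
    p=onz(c,f(*uv),z); print(n,place([0,0,-RK[2]],[p-[RK[0],RK[1],0]])[0].round(1))
print(proj(c,[rk(P) for P in([-17,147.4,284],[19,119.4,284],[-17,119.4,320])])*3-[389,299])
E
```

```text
tip [ 30.1 100.2 260. ]
bar end +48 [-17.5 147.8 284. ]
lip corner +20 [ 21.5 119.6 284. ]
bridge at x~3, +20 [-13.2 120.  284. ]
[[380.83164322 156.92914824]
 [562.60802622 297.97448094]
 [380.47402841 366.85391985]]
```

Alignment is within about 0.5 mm. I nudge it, release, retreat, and fetch the basket.

```bash
python3 - <<'E'
from h import *
p=RK[2]
env.move_l(tcp(rk([-17,99.9,147.8+158]),p),rate=40); st()
set_gripper(50); env.hold(.3); env.move_l(tcp(rk([-17,99.9,147.8+258]),p),rate=150)
env.reach(tcp(rk([-10,60,278+135]),p),quat(p)); s=st(); im=viewer.camera("wrist"); cv2.imwrite("pics/w4.png",im)
al=np.deg2rad(20);b=.195;P=np.array([449.2,-365.9,130.]); q=quat(b,al)
zt=R.from_quat(q).as_matrix()[:,2]
env.reach(tcp(P-70*zt,b,al),q); env.move_l(tcp(P,b,al),rate=100); set_gripper(0); st()
print(env.move_l(tcp(P+[0,0,60],b,al),rate=100)); env.hold(.2); st()
cv2.imwrite("pics/side4.png",viewer.camera("side"));cv2.imwrite("pics/sc4.png",viewer.camera("scene"))
A=cv2.imread("pics/side4.png")[90:330,180:380];B=im[60:300,100:400]
C=cv2.imread("pics/sc4.png")[110:350,150:400]
cv2.imwrite("pics/z5.png",np.hstack([cv2.resize(A,(400,480)),cv2.resize(B,(400,320),interpolation=2) if 0 else cv2.copyMakeBorder(cv2.resize(B,(400,320)),0,160,0,0,0)]))
E
```

```text
t 17.1 pos [584.8 116.3 366.9] F [ 0.2 -3.8  4.8] w 9.9 g 30.0
t 19.3 pos [593.   75.2 472.9] F [0.2 0.4 0.4] w 49.4 g 0.0
t 22.8 pos [ 428.8 -370.   187.4] F [ 1.6 -0.4  0.8] w 9.1 g 30.0
False
t 23.8 pos [ 428.5 -369.6  246.5] F [ 0.6 -0.6 -2.2] w 9.2 g 30.0
```

View pics/z5.png

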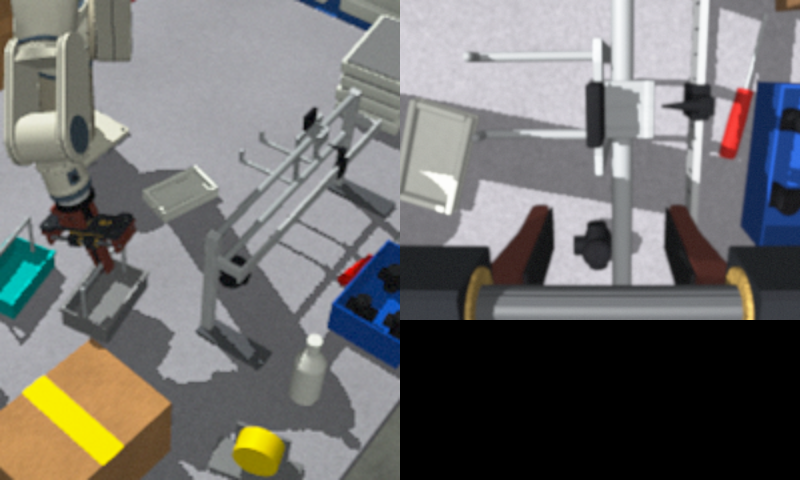

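The carrier hangs in line with the pointer (tip row 104, crossbar middle row about 106 in the right panel), and the basket is up level. I'll check the IK, then bring the basket in.

```bash
python3 - <<'E'
from h import *
p=RK[2];al=np.deg2rad(20);q=quat(p,al);Y=99.7
P=lambda x,z:tcp(rk([-17+x,Y,148+z]),p,al)
for x in(-225,-215,-200,-95): print(x,[env.ik(P(x,z),q) is not None for z in(50,130)])
b=.195
env.move_l(tcp([449.2,-365.9,270],b,al),rate=200)
for x in(-225,-215,-208):
    if env.ik(P(x,50),q) is not None and env.ik(P(x,120),q) is not None: break
env.reach(P(x,120),q); env.move_l(P(x,50),rate=100); st(); print(x)
A=viewer.camera("side");B=viewer.camera("scene")
cv2.imwrite("pics/side5.png",A);cv2.imwrite("pics/sc5.png",B)
cv2.imwrite("pics/z6.png",cv2.resize(np.hstack([A[80:260,220:400],B[110:290,230:430]]),None,fx=2.1,fy=2.1,interpolation=2))
E
```

```text
-225 [True, True]
-215 [True, True]
-200 [True, True]
-95 [True, True]
t 27.0 pos [339.5 109.2 255.7] F [ 1.3 -3.8  3.2] w 9.1 g 30.1
-225
```

View pics/z6.png

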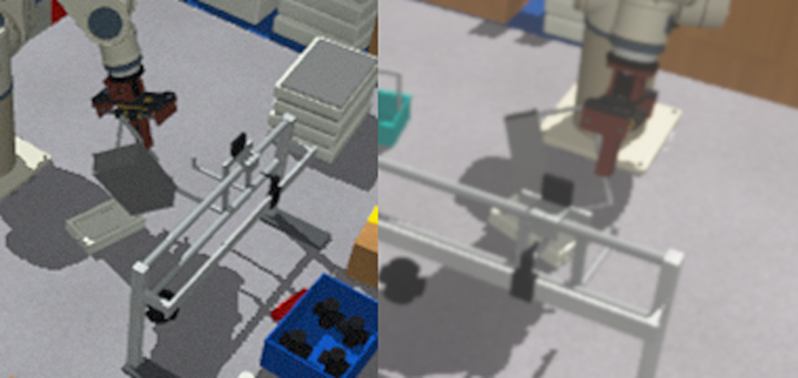

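The gripper is at (135,110) in the left panel and the basket hangs off to one side of it, so it has turned about its bar in the grip. F also shows about +6 N up, so something is touching. I've now opened 11 images, one more than the 10 allowed, so from here I'll use only numbers. I back off upward and test which tilt matches the outline I read: side panel corners (93,155), (130,145), (175,190), (168,212), (100,183).

```bash
cat > til.py <<'E'
from h import *
np.set_printoptions(precision=0,suppress=True)
s=st(); print("joints",np.round(s["qpos"],2))
S,D=cam("scene"),cam("side")
g=np.array(s["tool_pos"])+61*R.from_quat(s["orientation"]).as_matrix()[:,2]; print("grasp",g)
B=np.array([[x,y,z-130] for x in(-50,50) for y in(-80,80) for z in(0,50)],float); H=np.array([[0,75,0],[0,-75,0]],float)
for d in range(-120,121,20):
    M=R.from_euler("z",RK[2]).as_matrix()@R.from_euler("y",d,degrees=True).as_matrix()
    W=B@M.T+g
    a=(proj(D,W)-[220,80])*2.1; b=(proj(S,W)-[230,110])*2.1+[378,0]
    ha=cv2.convexHull(a.astype(np.float32))[:,0]; hb=cv2.convexHull(b.astype(np.float32))[:,0]
    print(d,"side",ha.round().astype(int).tolist(),"scene",hb.round().astype(int).tolist(),"minz %.0f maxx %.0f"%(W[:,2].min(),W[:,0].max()))
print("bar side",(proj(D,H+g)-[220,80])*2.1,"scene",(proj(S,H+g)-[230,110])*2.1+[378,0])
E
python3 til.py
```

```text
t 27.1 pos [340. 109. 256.] F [ 1. -4.  4.] w 9.6 g 30.1
joints [ 0.  0.  2. -0.  0.  1.]
grasp [360. 110. 199.]
-120 side [[221, 139], [178, 180], [159, 180], [141, 137], [186, 97], [205, 96]] scene [[658, 148], [637, 218], [629, 222], [519, 185], [538, 116], [549, 116]] minz 195 maxx 500
-100 side [[219, 156], [176, 198], [155, 191], [151, 150], [196, 110], [216, 116]] scene [[650, 170], [635, 232], [625, 249], [517, 211], [527, 150], [540, 136]] minz 163 maxx 499
-80 side [[221, 137], [209, 169], [167, 210], [147, 197], [157, 165], [202, 124]] scene [[643, 193], [636, 239], [624, 265], [520, 228], [520, 182], [534, 158]] minz 127 maxx 499
-60 side [[219, 155], [176, 196], [153, 216], [137, 199], [180, 159], [203, 137]] scene [[640, 239], [628, 270], [526, 234], [517, 209], [530, 179], [638, 214]] minz 90 maxx 500
-40 side [[211, 168], [168, 209], [136, 215], [124, 196], [167, 156], [200, 148]] scene [[645, 232], [635, 264], [624, 264], [519, 227], [530, 194], [546, 198]] minz 67 maxx 484
-20 side [[197, 175], [155, 216], [118, 208], [112, 189], [155, 150], [192, 155]] scene [[652,
[... 667 characters left out ...]
113, 103], [130, 102]] scene [[682, 141], [664, 201], [658, 205], [561, 173], [578, 113], [586, 112]] minz 90 maxx 318
80 side [[137, 130], [93, 169], [75, 162], [68, 123], [114, 86], [133, 91]] scene [[688, 116], [673, 172], [665, 185], [568, 155], [578, 98], [589, 88]] minz 127 maxx 292
100 side [[140, 84], [131, 117], [87, 155], [68, 143], [75, 109], [121, 72]] scene [[690, 97], [682, 144], [672, 165], [574, 135], [576, 89], [588, 69]] minz 163 maxx 292
120 side [[151, 81], [129, 104], [84, 142], [68, 125], [88, 101], [134, 63]] scene [[688, 86], [687, 118], [676, 146], [577, 117], [571, 86], [584, 58]] minz 195 maxx 318
bar side [[165. 122.]
 [122. 158.]] scene [[654. 178.]
 [559. 146.]]
```

No pure tilt about the bar fits, so the bar has also pivoted in the pads. I raise it cautiously with a force stop in case something is hooked, and sample the scene by code.

```bash
python3 - <<'E'
from h import *
s=st(); p0=np.array(s["tool_pos"])
for dz in(8,16,30,60,100):
    r=env.move_l(p0+[0,0,dz],rate=60,f_stop=9); print(dz,r); s=st(); print(np.round(s["wrist_torque"],2))
    if r: break
cv2.imwrite("pics/w6.png",viewer.camera("wrist"));cv2.imwrite("pics/side6.png",viewer.camera("side"));cv2.imwrite("pics/sc6.png",viewer.camera("scene"))
# did carrier / fitting stay? compare patches against side5-free reference side4
a,b=cv2.imread("pics/side4.png").astype(int),cv2.imread("pics/side6.png").astype(int)
D=cam("side");d=np.abs(a-b).sum(2)
for n,P in(("tab",rk([-22,99.7,318])),("prongL",rk([-60,140,145])),("prongR",rk([-60,60,145])),("tipL",rk([-150,140,160])),("tipR",rk([-150,60,160])),("fitting",[582,-115,55])):
    u,v=proj(D,[P])[0].round().astype(int); print(n,(u,v),"meandiff",d[v-4:v+5,u-4:u+5].mean())
print("max z row: diff bbox",[ (np.where((d>60).any(k))[0].min(),np.where((d>60).any(k))[0].max()) for k in(0,1)])
print("tray",onz(D,[270,187],0))
E
```

```text
t 27.1 pos [339.5 109.3 255.9] F [ 0.9 -3.8  3.6] w 9.6 g 30.1
8 False
t 27.4 pos [339.2 109.3 264.1] F [ 1.4 -1.  -1.5] w 9.5 g 30.0
[-0.07  0.07 -0.1 ]
16 False
t 27.7 pos [339.2 109.2 271.8] F [ 0.2 -1.2 -1.4] w 9.2 g 30.0
[-0.11  0.23 -0.19]
30 False
t 28.1 pos [339.6 109.3 286. ] F [-0.2 -2.  -1.9] w 9.4 g 30.0
[-0.1   0.11 -0.13]
60 False
t 28.8 pos [339.3 109.2 315.7] F [-0.2 -0.4 -2.2] w 9.1 g 30.0
[ 0.16  0.21 -0.01]
100 False
t 29.6 pos [339.3 109.2 355.6] F [-0.1  0.5 -1.9] w 9.4 g 30.0
[ 0.18  0.34 -0.  ]
tab (np.int64(335), np.int64(146)) meandiff 170.39506172839506
prongL (np.int64(327), np.int64(168)) meandiff 22.234567901234566
prongR (np.int64(317), np.int64(178)) meandiff 34.01234567901235
tipL (np.int64(310), np.int64(157)) meandiff 20.358024691358025
tipR (np.int64(300), np.int64(167)) meandiff 33.617283950617285
fitting (np.int64(297), np.int64(223)) meandiff 66.98765432098766
max z row: diff bbox [(np.int64(4), np.int64(494)), (np.int64(0), np.int64(325))]
tray [3.34494788e+02 2.06489223e+01 2.27373675e-13]
```

Contact cleared after 8 mm (probably the white tray below), and the carrier wasn't caught. I template-match the carrier tab and the fitting to verify they haven't moved.

```bash
python3 - <<'E'
from h import *
def tm(f0,f1,c,P,n,h=9):
    a,b=cv2.imread(f"pics/{f0}.png"),cv2.imread(f"pics/{f1}.png");u,v=proj(cam(c),[P])[0].round().astype(int)
    t=a[v-h:v+h+1,u-h:u+h+1]; w=b[v-h-8:v+h+9,u-h-8:u+h+9]; r=cv2.matchTemplate(w,t,cv2.TM_CCOEFF_NORMED); _,m,_,l=cv2.minMaxLoc(r); print(n,f1,"shift",l[0]-8,l[1]-8,"score %.2f"%m, "zero-shift %.2f"%r[8,8])
for f in("side5","side6"):
    for n,P in(("tab",rk([-22,99.7,310])),("tipL",rk([-155,140,170])),("tipR",rk([-155,60,170])),("ptr",rk([40,100,258]))): tm("side4",f,"side",P,n)
    tm("side0",f,"side",[582,-115,40],"fitting")
for f in("sc5","sc6"):
    for n,P in(("tab",rk([-22,99.7,310])),("ptr",rk([60,100,258]))): tm("sc4",f,"scene",P,n)
    tm("sc0" if 0 else "scene0",f,"scene",[582,-115,40],"fitting")
E
```

```text
tab side5 shift -1 -1 score 0.94 zero-shift 0.70
tipL side5 shift 1 -1 score 0.89 zero-shift 0.21
tipR side5 shift 0 -2 score 0.13 zero-shift 0.03
ptr side5 shift 0 0 score 0.90 zero-shift 0.90
fitting side5 shift 0 0 score 0.79 zero-shift 0.79
tab side6 shift -2 -1 score 0.96 zero-shift 0.52
tipL side6 shift 1 1 score 0.37 zero-shift 0.24
tipR side6 shift 1 1 score 0.14 zero-shift 0.12
ptr side6 shift 0 0 score 0.87 zero-shift 0.87
fitting side6 shift 0 0 score 0.80 zero-shift 0.80
tab sc5 shift 1 -1 score 0.94 zero-shift 0.81
ptr sc5 shift 0 0 score 0.96 zero-shift 0.96
fitting sc5 shift 0 0 score 0.96 zero-shift 0.96
tab sc6 shift 1 -1 score 0.92 zero-shift 0.83
ptr sc6 shift 0 0 score 0.96 zero-shift 0.96
fitting sc6 shift 0 0 score 0.98 zero-shift 0.98
```

The fitting is unmoved. The carrier tab shifted about 1–2 px, a slightly larger tip, so it was bumped; I'll re-measure it later. I take the basket slowly back to its free spot and collect wrist images to recover its pose in the grip.

```bash
python3 - <<'E'
from h import *
import json
al=np.deg2rad(20); s=env.read_state(); p=np.array(s["tool_pos"])
env.move_l(p+[0,0,50],rate=150); L={}
G=[np.array([390,-60,345.]),np.array([430,-220,345.]),np.array([449,-366,330.])]
for i,(g,b) in enumerate(zip(G,(.08,.14,.195))):
    env.move_l(tcp(g,b,al),rot=quat(b,al),rate=170); s=env.read_state(); cv2.imwrite(f"pics/v{i}.png",viewer.camera("wrist"))
    L[i]=dict(tool_pos=list(map(float,s["tool_pos"])),orientation=list(map(float,s["orientation"])))
env.hold(.2);s=st();print(np.round(s["wrist_torque"],2))
cv2.imwrite("pics/side7.png",viewer.camera("side"));cv2.imwrite("pics/sc7.png",viewer.camera("scene"));json.dump(L,open("info2.json","w"))
V=np.array([cv2.imread(f"pics/{n}.png") for n in("w6","v0","v1","v2")]).astype(float)
V=np.array([cv2.GaussianBlur(v,(0,0),1.5) for v in V]); sd=V.std(0).mean(2); m=V.mean(0)
np.save("sd.npy",sd);np.save("mean.npy",m)
# coarse map: '#' = static dark/any, '.'=varying
g=m.mean(2)
for r in range(8,384,14):
    print("".join(("%x"%int(g[r,c]//16)) if sd[r,c]<7 else "." for c in range(4,512,7)))
E
```

```text
t 33.9 pos [ 428.6 -369.4  387.6] F [ 0.7 -0.1 -1.9] w 9.5 g 30.0
[ 0.14  0.28 -0.01]
.........................................................................
.........................................................................
..................b......................................................
........................abaa.............................................
......................abb..bbaba.........................................
..............................bbbbbb.....................................
..................................bbb....................................
........................................................................e
........................b...............................................e
...........................bb...........................................e
...........................bbbbbbbb....................................e.
..........................bbbbbbbb.....................................ee
.........................a..bbbbbb.......................................
........................a....................66.666.
[... 283 characters left out ...]
2122222222222.................622.
2112................111111111111121465121111111111111...............d2222
3.....44434......4211111111111111423432.111111111111112444.4.44.34.4.....
4444....................................................4444444444......4
222223.............................................................522222
111111...........................43565.3.....222222222.............211111
111111.............2222222222222213565.122222222222222............6111111
1111111..3333344444444444444444444444444444444444444444...........1111111
1111111111111111111111111111111111111111111111111111111111111111111111111
1111111111111111111111111111111111111111111111111111111111111111111111111
```

Static wrist pixels and the wrist torque suggest the basket swung forward (+x) and pivoted. I fit its pose by silhouette on the background differences from the two fixed cameras.

```bash
cat > sil.py <<'E'
from h import *
import sys,itertools
def solve(new,ref,show=True):
    s=env.read_state(); Q=R.from_quat(s["orientation"]).as_matrix(); t=np.array(s["tool_pos"]); g=t+61*Q[:,2]
    box=lambda a,b,c:np.array(list(itertools.product(a,b,c)),float)
    G=[box((-38,38),(-89,89),(-150,0)),box((-12,12),(-20,20),(0,82)),box((20,95),(-30,30),(-130,-50))]
    tray=box((-50,50),(-80,80),(-130,-80)); hd=np.array([[0,-75,-80],[0,-75,0],[0,75,0],[0,75,-80]],float)
    V=[]
    for c,i in(("side",0),("scene",1)):
        C=cam(c);d=np.abs(cv2.imread(f"pics/{new[i]}.png").astype(int)-cv2.imread(f"pics/{ref[i]}.png")).max(2)
        m=cv2.medianBlur((d>14).astype(np.uint8),3)
        E=np.linalg.inv(C[0]); dist=np.linalg.norm(E[:3,3]-g); r=int(168*C[1][0,0]/dist); uv=proj(C,[g])[0].round().astype(int)
        roi=np.zeros_like(m);cv2.circle(roi,tuple(int(k) for k in uv),r,1,-1); gm=np.zeros_like(m)
        for B in G: cv2.fillConvexPoly(gm,cv2.convexHull(proj(C,B@Q.T+t).astype(np.float32)).round().astype(np.int32),1)
        roi[gm>0]=0; 
        x0,y0=uv-r-2; sl=(slice(max(y0,0),y0+2*r+4),slice(max(x0,0),x0+2*r+4)); V.append((C,(m*roi)[sl],roi[sl],np.array([max(x0,0),max(y0,0)])))
    Rz=lambda phi,th:R.from_matrix(Q)*R.from_euler("y",phi,degrees=True)  # rotate about tool y (closing axis)
    B0=np.c_[Q[:,1],Q[:,0],-Q[:,2]]  # basket x=tool y, y=tool x, z=-tool z
    def sc(p):
        phi,th,sl_=p; A=R.from_rotvec(np.deg2rad(phi)*Q[:,1]).as_matrix()@B0@R.from_euler("y",th,degrees=True).as_matrix()
        J=0
        for C,m,roi,o in V:
            k=np.zeros_like(m)
            f=lambda P:proj(C,(P+[0,sl_,0])@A.T+g)-o
            cv2.fillConvexPoly(k,cv2.convexHull(f(tray).astype(np.float32)).round().astype(np.int32),1); cv2.polylines(k,[f(hd).round().astype(np.int32)],False,1,1); k*=roi
            J+=(k&m).sum()/max(1,(k|m).sum())
        return J/2
    L=sorted([(sc((a,b,0)),a,b) for a in range(-90,91,10) for b in range(-180,180,10)],reverse=True)[:8]
    from scipy.optimize import minimize
    out=sorted([(lambda r:(-r.fun,*r.x))(minimize(lambda p:-sc(p),[a,b,0],method="Nelder-Mead",options=dict(initial_simplex=[[a,b,0],[a+8,b,0],[a,b+8,0],[a,b,20]]))) for _,a,b in L],reverse=True)
    for o in out[:5]:
        phi,th,sh=o[1:]; A=R.from_rotvec(np.deg2rad(phi)*Q[:,1]).as_matrix()@B0@R.from_euler("y",th,degrees=True).as_matrix()
        W=(tray+[0,sh,0])@A.T
        print("iou %.2f phi %.0f th %.0f slip %.0f"%o,"| basket z axis",A[:,2].round(2),"bar",A[:,1].round(2),"low z rel grasp %.0f"%W[:,2].min())
solve(sys.argv[1].split(","),sys.argv[2].split(","))
E
python3 sil.py side7,sc7 side5,sc5; python3 sil.py side7,sc7 side2,sc2|head -2
```

```text
iou 0.73 phi -64 th -14 slip -11 | basket z axis [-0.53  0.78  0.33] bar [ 0.21  0.5  -0.84] low z rel grasp -122
iou 0.73 phi -61 th -13 slip -14 | basket z axis [-0.52  0.77  0.37] bar [ 0.2   0.53 -0.82] low z rel grasp -124
iou 0.73 phi -63 th -14 slip -11 | basket z axis [-0.54  0.78  0.33] bar [ 0.21  0.5  -0.84] low z rel grasp -123
iou 0.73 phi -63 th -14 slip -11 | basket z axis [-0.55  0.77  0.33] bar [ 0.21  0.51 -0.83] low z rel grasp -123
iou 0.73 phi -63 th -14 slip -11 | basket z axis [-0.55  0.77  0.33] bar [ 0.21  0.51 -0.84] low z rel grasp -122
iou 0.48 phi -65 th -13 slip -8 | basket z axis [-0.52  0.8   0.31] bar [ 0.22  0.47 -0.85] low z rel grasp -122
iou 0.48 phi -62 th -12 slip -11 | basket z axis [-0.52  0.77  0.36] bar [ 0.2   0.53 -0.83] low z rel grasp -125
```

Both reference pairs agree with each other and with the wrist torque: the bar pivoted about −63° about the closing axis, and the bar also has slip −11. I'll turn the tool so that the basket is upright, set it down in free space near (440,−200) and regrasp. First, a scan for reachable poses.

```bash
cat > fixm.py <<'E'
from h import *
A0z=np.array([-.54,.775,.33]);A0y=np.array([.21,.51,-.835])
def basis():
    z=A0z/np.linalg.norm(A0z); y=A0y-z*(A0y@z); y/=np.linalg.norm(y); return np.c_[np.cross(y,z),y,z]
def Qnew(Qcur,yaw): return R.from_euler("z",yaw).as_matrix()@basis().T@Qcur
E
python3 - <<'E'
from fixm import *
s=env.read_state();Q=R.from_quat(s["orientation"]).as_matrix()
for P in([440,-200],[450,-300]):
  for yd in range(-180,180,15):
    N=Qnew(Q,np.deg2rad(yd)); q=R.from_matrix(N).as_quat(); ok=[]
    for z in(145,230):
        g=np.r_[P,z]; j=env.ik(g-61*N[:,2],q); ok.append(j)
    if all(k is not None for k in ok): print(P,yd,"toolz",N[:,2].round(2),"j",np.round(ok[0],2),"move %.1f"%np.abs(np.array(ok[1])-s["qpos"]).max())
print(np.round(s["qpos"],2))
E
```

```text
[440, -200] -150 toolz [ 0.54 -0.72 -0.44] j [-0.01  0.65  2.45  4.06  1.09 -1.33] move 3.9
[440, -200] -135 toolz [ 0.71 -0.55 -0.44] j [-0.22  0.68  2.54  3.57  1.19 -1.26] move 3.3
[440, -200] -120 toolz [ 0.83 -0.35 -0.44] j [-0.51  0.7   2.57  3.03  1.25 -1.31] move 2.6
[440, -200] -105 toolz [ 0.89 -0.12 -0.44] j [-0.79  0.67  2.53  2.51  1.16 -1.34] move 2.0
[440, -200] -90 toolz [ 0.89  0.11 -0.44] j [-0.95  0.65  2.43  2.04  1.08 -1.23] move 1.5
[440, -200] -75 toolz [ 0.83  0.34 -0.44] j [-1.02  0.64  2.3   1.64  1.09 -1.07] move 1.2
[440, -200] -60 toolz [ 0.72  0.54 -0.44] j [-1.02  0.66  2.16  1.32  1.17 -0.95] move 0.9
[440, -200] -45 toolz [ 0.55  0.71 -0.44] j [-0.99  0.69  2.01  1.08  1.29 -0.87] move 0.7
[440, -200] -30 toolz [ 0.35  0.83 -0.44] j [-0.94  0.73  1.88  0.89  1.42 -0.84] move 0.5
[440, -200] -15 toolz [ 0.12  0.89 -0.44] j [-0.87  0.78  1.75  0.73  1.56 -0.85] move 0.6
[440, -200] 0 toolz [-0.11  0.89 -0.44] j [-0.79  0.82  1.64  0.58  1.68 -0.9 ] move 0.8
[440, -200] 15 toolz [-0.34  0.83 -0.44] j [-0.7   0.85  1.54  0.44  1.79 -0.97] move 0.9
[440, -
[... 2234 characters left out ...]
  0.03  2.03 -1.27] move 1.1
[450, -300] 60 toolz [-0.83  0.35 -0.44] j [-0.54  0.97  1.27 -0.14  2.02 -1.42] move 1.1
[450, -300] 75 toolz [-0.89  0.12 -0.44] j [-0.46  0.95  1.31 -0.31  1.96 -1.56] move 1.0
[450, -300] 90 toolz [-0.89 -0.11 -0.44] j [-0.38  0.92  1.38 -0.47  1.87 -1.68] move 1.0
[450, -300] 105 toolz [-0.83 -0.34 -0.44] j [-0.3   0.88  1.48 -0.62  1.75 -1.77] move 1.0
[450, -300] 120 toolz [-0.72 -0.54 -0.44] j [-0.23  0.83  1.6  -0.77  1.61 -1.82] move 1.1
[450, -300] 135 toolz [-0.55 -0.71 -0.44] j [-0.17  0.78  1.74 -0.92  1.46 -1.84] move 1.3
[450, -300] 150 toolz [-0.35 -0.83 -0.44] j [-0.13  0.73  1.88 -1.11  1.31 -1.82] move 1.4
[-0.85  0.19  1.79  0.36  1.02 -1.22]
```

All yaws are feasible. I'll use yaw −15° at (440,−200): upright it slowly, lower to contact, release and take measuring pictures from above.

```bash
python3 - <<'E'
from fixm import *
s=env.read_state();Q=R.from_quat(s["orientation"]).as_matrix();N=Qnew(Q,np.deg2rad(-15));q=R.from_matrix(N).as_quat()
T=lambda z:np.array([440,-200,z])-61*N[:,2]
env.move_l(T(230),rot=q,rate=110); st()
print(env.move_l(T(150),rate=100,f_stop=5)); st()
print(env.move_l(T(122),rate=30,f_stop=4)); s=st()
set_gripper(45); st()
env.move_l(np.array(s["tool_pos"])-90*N[:,2],rate=150)
b=-.26;env.reach(np.array([440,-205,330.]),quat(b)); s=st(); im=viewer.camera("wrist"); cv2.imwrite("pics/w8.png",im)
cv2.imwrite("pics/side8.png",viewer.camera("side"));cv2.imwrite("pics/sc8.png",viewer.camera("scene"))
c=cam("wrist",s)
bb=[place([440,-205,b],[P])[0] for P in([0,75,130],[0,0,130],[0,-75,130])]; print(proj(c,bb).round(0).tolist())
g=cv2.cvtColor(im,cv2.COLOR_BGR2GRAY)
for v in range(90,250,14): print(v," ".join("%d"%k for k in g[v:v+3,130:390].mean(0).reshape(-1,5).mean(1)))
E
```

```text
t 35.7 pos [ 432.8 -254.6  257.5] F [-0.2 -0.6 -2.2] w 9.0 g 30.0
False
t 36.6 pos [ 432.7 -254.4  177.1] F [ 0.6 -0.7 -1.7] w 9.1 g 30.0
True
t 37.2 pos [ 433.  -254.3  164.8] F [2.3 0.5 2.6] w 9.3 g 30.0
t 37.9 pos [ 432.5 -254.2  164.5] F [ 0.8 -0.6  0.2] w 44.8 g 0.0
t 39.4 pos [ 439.6 -204.3  329.3] F [-0.2 -0.6  0.3] w 44.9 g 0.0
[[257.0, 106.0], [257.0, 183.0], [257.0, 251.0]]
90 118 119 117 118 118 116 116 118 115 117 148 196 196 198 195 196 196 196 198 197 195 196 197 194 198 198 198 197 198 195 195 193 193 192 194 197 199 194 193 197 198 190 90 48 50 50 77 113 116 162 193 198
104 116 116 120 118 116 118 118 117 115 116 138 198 201 197 198 193 192 193 195 196 195 198 192 186 182 195 196 189 192 193 194 196 191 194 191 192 197 198 188 195 199 194 199 204 202 199 200 198 198 196 200 200
118 115 117 117 115 115 114 117 116 115 117 177 191 190 193 194 197 196 178 98 95 100 101 100 100 149 232 163 166 168 169 168 168 139 154 158 116 114 114 113 154 119 135 196 203 201 203 205 202 202 200 195 194
132 119 115 118 118 115 115 116 123 182 192 197 200 198 193 199 199 197 178 109 93 99
[... 1033 characters left out ...]
6 96 96 96 140 221 155 163 164 164 164 157 132 169 122 116 115 116 157 120 162 200 199 200 201 200 196 199 200 197 198 201
216 199 194 197 192 194 194 197 196 197 192 197 198 197 194 113 42 43 87 155 67 75 75 75 75 108 223 137 86 76 76 76 76 122 62 42 42 102 126 155 171 198 199 197 194 201 198 202 199 201 200 200 200
230 195 198 195 200 198 203 199 196 196 196 198 196 189 61 42 41 26 44 172 181 181 182 181 179 187 219 152 166 168 167 169 168 145 24 30 42 42 100 198 195 196 197 201 196 200 201 199 195 199 207 204 199
244 69 70 73 75 74 74 76 78 85 185 171 51 43 41 41 23 20 40 188 199 200 198 205 199 202 222 163 200 196 198 197 201 163 23 21 29 42 42 42 70 191 163 77 79 79 76 76 73 71 72 71 69
```

The basket is upright: the bar is a bright straight line at column ~257 on every row, as predicted for (440,−205, yaw −0.26). Before regrasping I recheck the carrier from the same wrist pose as before.

```bash
python3 - <<'E'
from h import *
p=RK[2]
env.reach(tcp(rk([-10,60,278+135]),p),quat(p)); s=st(); im=viewer.camera("wrist"); cv2.imwrite("pics/w9.png",im); a=cv2.imread("pics/w4.png"); c=cam("wrist",s)
def tm(P,n,hx,hy):
    u,v=proj(c,[P])[0].round().astype(int)
    t=a[v-hy:v+hy+1,u-hx:u+hx+1]; w=im[v-hy-14:v+hy+15,u-hx-14:u+hx+15]; r=cv2.matchTemplate(w,t,cv2.TM_CCOEFF_NORMED);_,m,_,l=cv2.minMaxLoc(r)
    print(n,(u,v),"shift",l[0]-14,l[1]-14,"%.2f"%m, "1px~%.2fmm"%((c[0]@np.r_[P,1])[2]/c[1][0,0]))
tm(rk([-22,99.7,318]),"tab",12,22); tm(rk([-14,140,280]),"bar top L",10,10); tm(rk([18,119,282]),"lip L",10,9); tm(rk([-150,140,165]),"prong L",12,9); tm(rk([-150,60,165]),"prong R",12,9); tm(rk([30,99.7,260]),"ptr",10,9)
E
```

```text
t 40.9 pos [592.7  75.2 473. ] F [ 0.4 -0.1  0.2] w 45.1 g 0.0
tab (np.int64(242), np.int64(147)) shift -10 -1 0.94 1px~0.81mm
bar top L (np.int64(252), np.int64(97)) shift -7 -1 0.72 1px~0.90mm
lip L (np.int64(287), np.int64(121)) shift -8 -1 0.62 1px~0.92mm
prong L (np.int64(149), np.int64(101)) shift 3 -2 0.98 1px~1.29mm
prong R (np.int64(154), np.int64(162)) shift 1 -3 0.97 1px~1.36mm
ptr (np.int64(296), np.int64(140)) shift 0 0 0.96 1px~1.01mm
```

The carrier has just settled into its lean, shifted about 1 mm in y and still on the pointer. I regrasp the basket and carry it slowly and high this time, then check its attitude in the grip.

```bash
python3 - <<'E'
from h import *
p=RK[2];al=np.deg2rad(25);b=-.26;P=np.array([440,-206,130.]);q=quat(b,al);zt=R.from_quat(q).as_matrix()[:,2]
env.reach(tcp(P-75*zt,b,al),q); env.move_l(tcp(P,b,al),rate=110); set_gripper(0); st()
env.move_l(tcp(P+[0,0,200],b,al),rate=130); st()
g=rk([-225,100.2,0]); g[2]=330
env.move_l(tcp(g,p,al),rot=quat(p,al),rate=125); st()
g[2]=240; env.move_l(tcp(g,p,al),rate=100); env.hold(.15); s=st(); print(np.round(s["wrist_torque"],2))
cv2.imwrite("pics/side10.png",viewer.camera("side"));cv2.imwrite("pics/sc10.png",viewer.camera("scene"))
E
python3 sil.py side10,sc10 side4,sc4
```

```text
t 43.9 pos [ 415.5 -199.6  185.6] F [ 1.9 -0.2  2.2] w 8.9 g 30.0
t 45.6 pos [ 414.8 -199.2  384.4] F [-0.  -0.3 -2.1] w 9.5 g 30.0
t 48.3 pos [351.3 109.7 385.3] F [-0.2 -0.6 -2.2] w 9.0 g 30.0
t 49.5 pos [351.5 110.1 295.9] F [ 0.5  0.2 -3. ] w 9.1 g 30.0
[-0.07  0.26 -0.04]
iou 0.76 phi 2 th 27 slip -6 | basket z axis [ 0.04 -0.04  1.  ] bar [-0.05  1.    0.04] low z rel grasp -135
iou 0.76 phi 2 th 27 slip -6 | basket z axis [ 0.04 -0.03  1.  ] bar [-0.04  1.    0.04] low z rel grasp -135
iou 0.76 phi 2 th 27 slip -6 | basket z axis [ 0.03 -0.03  1.  ] bar [-0.04  1.    0.03] low z rel grasp -134
iou 0.76 phi 2 th 27 slip -6 | basket z axis [ 0.03 -0.03  1.  ] bar [-0.04  1.    0.03] low z rel grasp -134
iou 0.76 phi 1 th 27 slip -6 | basket z axis [ 0.03 -0.02  1.  ] bar [-0.04  1.    0.02] low z rel grasp -133
```

The basket is upright in the grip (z axis ≈ vertical, bar along the rail). I insert it under and over the prongs, then lower to contact.

```bash
python3 - <<'E'
from h import *
p=RK[2];al=np.deg2rad(25);T=lambda x,z:tcp(rk([x,103.5,z]),p,al)
env.move_l(T(-225,185),rate=80); st()
r=env.move_l(T(-102,185),rate=70,f_stop=7); st(); print(r)
if not r:
    print(env.move_l(T(-102,158),rate=60,f_stop=5)); st()
    print(env.move_l(T(-102,140),rate=20,f_stop=2.8)); s=st(); print(np.round(s["wrist_torque"],2))
cv2.imwrite("pics/side11.png",viewer.camera("side"))
E
```

```text
t 50.4 pos [351.3 113.4 240.4] F [ 0.7 -0.3 -2.7] w 8.8 g 30.0
t 52.3 pos [473.8 116.6 240.3] F [-0.9 -0.1 -2.4] w 8.8 g 30.0
False
False
t 52.9 pos [474.1 116.6 213.2] F [ 0.6  0.1 -2.6] w 8.8 g 30.0
True
t 53.4 pos [474.2 116.6 206. ] F [0.5 0.4 0.7] w 9.0 g 30.0
[0.17 0.01 0.01]
```

Contact came at bar height ~151 mm, against 148 expected for the dipped prongs. I release and retreat along the tool axis.

```bash
python3 - <<'E'
from h import *
p=RK[2];al=np.deg2rad(25)
s=env.read_state(); Q=R.from_quat(s["orientation"]).as_matrix()
set_gripper(34); st(); env.hold(.2)
print(env.move_l(np.array(s["tool_pos"])-100*Q[:,2],rate=90,f_stop=4)); st()
env.move_l(np.array(s["tool_pos"])-100*Q[:,2]+[-60,-60,110],rate=150)
env.reach(np.array([420,-150,420]),quat(-.2)); env.hold(.8)
cv2.imwrite("pics/side12.png",viewer.camera("side"));cv2.imwrite("pics/sc12.png",viewer.camera("scene")); env.hold(.8)
A=viewer.camera("side");B=viewer.camera("scene");cv2.imwrite("pics/side13.png",A);cv2.imwrite("pics/sc13.png",B); st()
for a,b in(("side12",A),("sc12",B)): print("moving px",(np.abs(cv2.imread(f"pics/{a}.png").astype(int)-b).max(2)>25).sum())
# silhouette of hanging basket: level, bar centre (x,y,z)
import itertools
from scipy.optimize import minimize
tray=np.array(list(itertools.product((-50,50),(-80,80),(-130,-80))),float);hd=np.array([[0,-75,-80],[0,-75,0],[0,75,0],[0,75,-80]],float)
V=[]
for c,n,f in(("side","side13","side4"),("scene","sc13","sc4")):
    C=cam(c);m=cv2.medianBlur((np.abs(cv2.imread(f"pics/{n}.png").astype(int)-cv2.imread(f"pics/{f}.png")).max(2)>14).astype(np.uint8),3)
    roi=np.zeros_like(m);uv=proj(C,[rk([-105,100,80])])[0];cv2.circle(roi,tuple(int(k) for k in uv),40,1,-1);V.append((C,m*roi,roi))
def sc(q):
    J=0
    for C,m,roi in V:
        k=np.zeros_like(m);f=lambda P:proj(C,np.array([place([0,0,p+q[3]],[x])[0] for x in P])+rk(q[:3]))
        cv2.fillConvexPoly(k,cv2.convexHull(f(tray).astype(np.float32)).round().astype(np.int32),1);cv2.polylines(k,[f(hd).round().astype(np.int32)],False,1,1);k*=roi
        J-=(k&m).sum()/(k|m).sum()
    return J/2
best=min((minimize(sc,x0,method="Nelder-Mead",options=dict(initial_simplex=[x0]+[[x0[j]+(d if j==i else 0) for j in range(4)] for i,d in enumerate((15,15,15,.1))])) for x0 in([-102,100,148,0],[-125,100,145,0],[-102,100,20+110,0])),key=lambda r:r.fun)
print("hang bar rack xyz,yaw",best.x.round(2),"iou %.2f"%-best.fun)
E
```

```text
t 54.1 pos [473.7 116.4 205.9] F [-0.2 -0.2  0.1] w 34.1 g 0.0
False
t 55.5 pos [431.8 115.4 296.2] F [ 0.4  0.  -0.1] w 34.0 g 0.0
t 59.2 pos [ 420. -150.  420.] F [ 0.6 -0.   0.2] w 34.0 g 0.0
moving px 33
moving px 0
hang bar rack xyz,yaw [-9.1730e+01  9.3930e+01  1.2184e+02  2.0000e-02] iou 0.39
```

It released cleanly with no force on retreat, and everything is still. The shadow-polluted silhouette (IoU 0.39) isn't conclusive, so I verify the bar height by wrist stereo.

```bash
python3 - <<'E'
from h import *
import json
p=RK[2];L={}
for i,x in enumerate((-165,-45)):
    t=rk([x,70,440]); (env.reach(t,quat(p)) if i==0 else env.move_l(t,rate=180)); s=env.read_state(); im=viewer.camera("wrist"); cv2.imwrite(f"pics/u{i}.png",im)
    L[i]=dict(tool_pos=list(map(float,s["tool_pos"])),orientation=list(map(float,s["orientation"])))
    c=cam("wrist",s); g=cv2.cvtColor(im,cv2.COLOR_BGR2GRAY)
    for z in(148,130): print(i,z,"pred bar",proj(c,[rk([-102,y,z]) for y in(165,100,40)]).round(0).tolist())
    for y in(160,115,100,85,50):
        u,v=proj(c,[rk([-102,y,148])])[0].round().astype(int); print("y",y,"row",v,"cols from",u-40,":"," ".join("%d"%k for k in g[v-1:v+2,u-40:u+41].mean(0).reshape(-1,3).mean(1)))
    print("tab px",proj(c,[rk([-25,99.7,317])])[0].round(0))
st();json.dump(L,open("info3.json","w"))
E
```

```text
0 148 pred bar [[308.0, 88.0], [305.0, 141.0], [304.0, 186.0]]
0 130 pred bar [[305.0, 89.0], [303.0, 140.0], [302.0, 183.0]]
y 160 row 92 cols from 267 : 152 98 99 98 99 99 98 104 111 110 113 127 168 229 188 108 97 98 93 92 98 157 161 123 123 138 164
y 115 row 129 cols from 266 : 164 98 97 95 95 96 98 145 162 162 162 162 194 224 169 156 163 162 137 105 133 175 143 115 114 114 115
y 100 row 141 cols from 265 : 169 108 95 96 96 95 96 125 162 161 162 162 182 225 179 153 162 161 143 108 130 178 142 115 119 117 118
y 85 row 153 cols from 265 : 172 105 95 95 95 95 94 124 162 161 161 162 197 221 166 158 162 160 130 108 146 170 130 114 115 115 116
y 50 row 179 cols from 264 : 94 75 68 68 68 67 67 69 68 76 87 77 184 218 142 83 84 85 88 106 159 159 122 116 112 112 113
tab px [448. 168.]
1 148 pred bar [[210.0, 88.0], [212.0, 141.0], [214.0, 187.0]]
1 130 pred bar [[213.0, 89.0], [214.0, 140.0], [216.0, 183.0]]
y 160 row 92 cols from 171 : 217 213 215 206 194 183 74 71 102 106 107 132 234 204 119 117 122 122 129 143 144 134 110 107 108 108 150
y 115 row 129 cols from 172 : 207 209 214 215 196 200 110 63 93 105 106 114 219 214 132 169 179 178 179 178 178 179 179 179 178 178 196
y 100 row 141 cols from 172 : 210 208 213 215 202 194 139 62 83 105 104 106 206 224 139 155 178 177 178 178 177 177 176 177 177 177 188
y 85 row 153 cols from 173 : 125 125 127 130 157 188 126 63 88 104 104 110 214 214 125 157 177 177 176 176 176 176 176 177 176 180 195
y 50 row 179 cols from 174 : 124 122 119 123 121 104 89 67 74 75 75 75 112 133 105 82 96 80 74 74 74 75 74 74 74 86 104
tab px [285. 168.]
t 61.1 pos [556.9  85.  439.9] F [-0.2 -0.2 -0.2] w 34.0 g 0.0
```

Stereo gives bar columns 305 and 211, a disparity of 94 (93 predicted for a hanging bar at 148, 89 for the table). The basket hangs. Last check is tab against pointer y.

```bash
python3 - <<'E'
from h import *
import json
I=json.load(open("info3.json"))["1"];c=cam("wrist",I);g=cv2.cvtColor(cv2.imread("pics/u1.png"),cv2.COLOR_BGR2GRAY)
r=g[120:212,262:310]<50; n,l,stt,ce=cv2.connectedComponentsWithStats(r.astype(np.uint8))
for i in range(1,n):
    if stt[i][4]>40:
        x,y,w,h,a=stt[i]; x+=262;y+=120; print("blob",x,y,w,h,a)
print("pred tab +-20 at y100.2:",proj(c,[rk([-25,k,z]) for k,z in((120.2,317),(80.2,317),(120.2,281))]).round(1).tolist())
print("ptr pred y100:",proj(c,[rk([30,100,260])])[0].round(1))
u,v=proj(c,[rk([34,100,260])])[0].round().astype(int)
for k in range(v-7,v+8): print(k,g[k,u-6:u+14])
E
```

```text
blob 274 139 13 56 482
pred tab +-20 at y100.2: [[285.8, 139.0], [284.4, 194.0], [281.5, 134.5]]
ptr pred y100: [339.6 155. ]
148 [219 217 211 206 209 209 208 208 200 174 122  70  29  19  17  19  26  25
  15  20]
149 [219 217 213 213 212 211 208 209 200 170 115  62  25  20  19  20  19  17
  13  21]
150 [221 219 216 213 214 213 209 210 201 172 114  59  29  23  20  22  18  18
  23  23]
151 [221 219 217 217 218 213 211 207 200 171 116  58  28  20  22  22  26  30
  22  24]
152 [220 215 212 208 204 200 200 199 189 159 112  58  31  26  36  36  32  36
  34  37]
153 [212 200 193 181 173 167 164 159 149 125  93  52  37  38  34  42  39  41
  43  43]
154 [196 170 147 128 121 112 108  99  90  80  63  49  46  42  46  44  47  46
  47  50]
155 [189 148 107  86  75  73  65  59  52  52  49  45  48  51  50  50  50  45
  50  53]
156 [196 162 132 117 108 105  98  86  74  62  50  47  47  45  46  48  46  46
  45  49]
157 [209 196 182 177 171 169 159 148 129 104  74  49  39  38  33  42  41  43
  41  41]
158 [212 211 208 207 208 204 202 189 171 141 101  59  38  29  27  25  27  35
  34  37]
159 [216 213 211 213 216 213 211 203 183 150 115  82  56  35  32  23  17  29
  26  33]
160 [218 217 213 216 214 213 210 204 182 150 124 105  88  69  50  34  25  21
  24  32]
161 [218 217 215 216 214 213 210 206 192 162 134 119 114 100  84  59  38  27
  25  24]
162 [215 215 214 215 213 214 213 210 202 172 141 129 127 121 108  84  62  42
  32  31]
```

Tab rows are 139–195, so the carrier middle is at y ≈ 100; the pointer row of 155 also gives y ≈ 100. They are aligned, so I hand in.

```bash
python3 -c "
from station import workorder
print(workorder.sign_off())"
```

```text
the job is handed in; nothing more can be done
None
```

I handed the job in at about 61 s: the carrier is hooked on the rail and slid to the pointer (both measure y ≈ 100 mm), and the basket hangs still on the prongs with its bar about 150 mm up; the fitting had not moved when last checked, before the hang; on the way the basket pivoted in the grip and bumped the carrier, so I set it down and regrasped it; I viewed 11 pictures against the limit of 10.

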